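Find the rattling case and hold it over the kidney dish

ROBOT

A 6-joint arm with a two-finger parallel gripper is mounted at the origin on a cart in front of the work surface, level with it; the furniture and walls round the work are solid. World frame = base frame: x ahead of the robot, y to its left, z up, the work surface at z = 0. Lengths are in m, angles in degrees, forces in N, time in s.
With the tool pointing down it reaches from about 0.25 to 0.725 m from the base axis. Payload 9.7 kg.
Tool frame: the origin (TCP) lies at the very end of the fingers, on their centre line; the grasp point (between the pads) lies 19 mm behind it; z points along the fingers, y is the line along which they close (so a half turn about z gives the same grasp; the last joint's range is limited). The gripper opens to 85 mm and grips with 20 to 120 N. Pads are 22 mm wide; open, the fingers measure 114 mm over their backs; the gripper's body (76 mm by 85 mm) begins 54 mm behind the grasp point. The pads swing forward as they close: fully open they stand 13 mm farther back than shut.
Start: joints at [-70.187, 4.979, 10.078, 95.1, 0, 90], TCP at [0.186, -0.517, 0.231] pointing down, gripper open.
Joint ranges: [-179.16, 179.16], [-48.56, 103.87], [-65.8, 70.77], [-126.05, 130.52], [-82.76, 87.17], [-180, 180]. Speed limits (degrees/s): [127.2, 127.2, 147.25, 180, 180, 180].

INTERFACE

Orientations are given as [roll, pitch, yaw] about the fixed x, y, z axes, in that order (R = Rz(yaw) Ry(pitch) Rx(roll)).
In Python, from workcell import bot gives the robot as it stands.
- The arm moves only by the tool arm_command, never from a script. Its argument "series" is a list of rows, each a list of 4 numbers: the shift along the tool's x, y, z in m, then the turn about the tool's z in rad. A call has exactly 5 rows; each row is the pose to reach, as a shift and turn from the pose commanded when the call began, along the tool's axes at that moment; what a row does not reach only later rows make up. A row lasts 1/10 s, in which the tool goes at most 50 mm and 8.59 degrees, less where a joint would pass 70% of its speed; a pose out of reach is approached as far as the arm can. A call with a gripper value outside its range is refused whole. "hand" is the finger opening in m, from 0 to 0.0854, set as the call begins (left out, the last holds). The fingers move at their own pace and stop on an object; "grip_force" is the grip in N (left out, the last holds). Time passes only in rows, so rows that repeat a pose let the fingers close, or fill a call up. It gives the time, the measured TCP pose, the force, the opening and the grip force at its end, in the units of the state.
- bot.get_obs(): the state, without advancing time (a new reading comes with each control period).
- bot.camera(name): name is "scene" or "top" or "wrist"; returns a dict with "color" (420x560x3 uint8, blue, green, red), "camera_matrix" (3x3 intrinsics, pixels), "xyz" and "orientation" of the camera in the world; the wrist camera has in their place "T_tool_cam" (4x4, takes a point from camera to tool coordinates, whose origin is the TCP and whose axes are the flange's). Camera axes: x right, y up, looking along -z (the intrinsics and any distortion apply to the point x, -y, -z); pixel columns grow to the right and rows downward; lengths in m; the calibration is good to about 2 mm. A picture is of the moment at which its call begins: read the wrist's pose just before it. There is no depth.
- bot.job_done(): hands the job in; it is judged then, once.
Trained networks look in the newest picture that a camera, given by its name, has taken for a name from the list of things; names that differ only in an ending like _2 or _b are one class to them, and where a whole thing is asked for, a point or a joint stands for the part that bears it (a point fixed in the world has none). Each returns a list of dicts, best first, with "confidence" (0 to 1); they miss things now and then, are a little off and sometimes report something else, mostly with a low value. They report only what shows in the picture. A call takes as long as a camera call.
- bot.find_in(camera, target): "location" ([column, row] in pixels, amid what is visible of it).
- bot.mark_of(camera, target): "location" ([column, row] in pixels: a listed point, or the origin of a listed thing).
The state is a dict: "time": time; "q": joint angles; "qd": joint speeds; "joint_efforts": joint torques, N m; "ee_pos": TCP position; "tcp_rot": TCP orientation; "wrist_force": force on the tool from outside, world axes, zero at the start; "torque": the same for the moment, N m; "opening": finger opening in m; "grasp_force": force on a finger pad.
Only numpy, scipy, OpenCV 4.12 (cv2) and the standard library are available. Lean on these libraries where they do the work, as an engineer would, in place of code of your own. Each camera call takes 0.05 s, during which the arm holds its last target. There are 200 camera calls.

TASK

Two of the three identical sealed metal cases are packed tight, and the third has a loose metal weight in it: pick the cases up and shake them from side to side to find out which one rattles, and put each quiet one back flat, lid up, where it was. Take the rattling case forward to the kidney dish and finish while still holding it there: level, lid up, over the middle of the dish, its underside about 10 cm above the rim. Do not disturb the other things on the cart.

Things in the scene. Friction and masses are not known exactly. Their poses are not given: they have to be found in the camera images.
- case_a_center (a point): one of three outwardly identical sealed metal cases, plain aluminium, 100 x 60 x 64 mm (x, y, z), lying flat, lid up, with a small clasp at each 60 mm end; the point is at its centre, 32 mm above its underside; x along its 100 mm side. The lid does not open. Each weighs 0.31 to 0.43 kg with content. Any of the three may be the one that rattles; neither name, place nor mass tells
- case_b_center (a point): second of the three identical cases (as case_a), point at its centre. The rattling one holds a loose upright metal weight (0.20 kg, 27 mm across, 40 mm tall) on the flat floor of a 90 x 50 mm cavity (x, y); the quiet ones are packed tight with 0.20 kg in the middle that does not move
- case_c_center (a point): third of the identical cases (as case_a), point at its centre. The loose weight slides up to 63 mm from end to end along x when its case is leaned over 12 degrees that way or jerked, and stays put while it is level and still: felt as a knock, or as a shift of about 0.12 N m in the moment on the wrist between lying at one end and at the other, case level
- dish_rim (a point): the middle of the kidney dish at the height of its rim, 44 mm above the cart top. The dish is a kidney-shaped open dish of grey metal, 126 x 237 x 44 mm, fixed; its long side runs along the point's y axis, z up. It stands behind the cases as seen from the robot
- gel_jar: squat round jar with white cap, 43 mm in diameter, 60 mm tall, among the cases; origin at its underside; not part of the job, leave it where it stands
- lancet_carton: small upright carton, 31 x 47 x 72 mm (x, y, z), among the cases; origin at its underside; not part of the job, leave it where it stands

How it is judged:
By the outcome, as a careful person would: the job done as asked, in the order asked, and still so for the second after the job is handed in, while the arm keeps its last pose, push and grip.
It also fails if it takes over 72 s, if anything falls off the work surface, if the arm or the gripper's body presses on something with over 40 N, if the wrist force passes 120 N, or if a joint passes its speed limit or range.

## Working session

There is one attempt and no reset: what is moved stays moved. The work goes in short steps, Python scripts to look and compute and a tool call to move; the robot and the scene stay as the last step left them, time stands still between calls to the robot, and variables do not carry over. Pictures are saved under pics/ and viewed, at most 10 in all, crops included, and the job is handed in when it is done.

Besides the shell and the picture viewer there is one more tool, called after "Emit:" as a command line: name --pt "numbers of a row" for each row, then --argument value for the rest. arm_command: Moves the arm, as the interface text tells. Its arguments: {"type":"object","properties":{"series":{"type":"array"},"hand":{"type":"number"},"grip_force":{"type":"number"}},"required":["series"]}

```bash
mkdir -p pics; ls; cat > h.py <<'E'
import numpy as np, cv2
from scipy.spatial.transform import Rotation as R
from workcell import bot
def ray(c,px):
    K=np.array(c["camera_matrix"]); d=c.get("distortion")
    u=np.linalg.inv(K)@[px[0],px[1],1]
    o=np.array(c["orientation"],float)
    Rm=o if o.shape==(3,3) else R.from_euler("xyz",o,degrees=True).as_matrix()
    return np.array(c["xyz"]),Rm@np.array([u[0],-u[1],-u[2]])
def at_z(c,px,z):
    p,d=ray(c,px); return p+d*(z-p[2])/d[2]
def proj(c,X):
    o=np.array(c["orientation"],float)
    Rm=o if o.shape==(3,3) else R.from_euler("xyz",o,degrees=True).as_matrix()
    v=Rm.T@(np.array(X)-c["xyz"]); u=np.array(c["camera_matrix"])@[v[0],-v[1],-v[2]]; return u[:2]/u[2]
E
python3 - <<'E'
from h import *
for n in ("top","scene"):
    c=bot.camera(n); cv2.imwrite(f"pics/{n}1.png",c["color"])
    print(n,{k:np.round(v,4).tolist() if not isinstance(v,str) else v for k,v in c.items() if k!="color"})
    for t,z in (("case_a_center",.032),("dish_rim",.044),("gel_jar",0),("lancet_carton",0)):
        for r in bot.mark_of(n,t): print(t,np.round(r["location"],1),round(r["confidence"],2),at_z(c,r["location"],z).round(4))
o=bot.get_obs(); print({k:np.round(v,3).tolist() for k,v in o.items()})
E
```

```text
pics
top {'camera_matrix': [[540.4883, 0.0, 286.9875], [0.0, 540.4883, 216.4604], [0.0, 0.0, 1.0]], 'xyz': [0.3384, -0.0054, 1.1746], 'orientation': [8.4855, -0.0501, -90.4798]}
case_a_center [180.8 253.5] 0.76 [0.4315 0.2174 0.032 ]
gel_jar [227.4 233.3] 0.77 [0.4775 0.1227 0.    ]
gel_jar [417.3 246.9] 0.69 [ 0.4442 -0.2914  0.    ]
lancet_carton [336.2 251.4] 0.58 [ 0.4359 -0.1144  0.    ]
scene {'camera_matrix': [[473.502, 0.0, 283.006], [0.0, 473.502, 211.6108], [0.0, 0.0, 1.0]], 'xyz': [-0.1506, 0.8316, 0.6207], 'orientation': [61.4218, 0.3886, -142.0386]}
case_a_center [246.9 263. ] 0.84 [0.4363 0.2132 0.032 ]
gel_jar [261.7 250.2] 0.89 [0.4757 0.1183 0.    ]
lancet_carton [331. 214.] 0.94 [ 0.4416 -0.1322  0.    ]
{'time': 0.5, 'q': [-70.187, 4.981, 10.077, 95.102, -0.001, 90.002], 'qd': [-0.059, -0.056, 0.066, 0.027, -0.0, 0.051], 'joint_efforts': [0.0, -51.965, 46.454, 0.002, 0.0, 0.0], 'ee_pos': [0.186, -0.517, 0.231], 'tcp_rot': [-179.994, 0.001, 19.811], 'wrist_force': [-0.348, 0.565, -0.516], 'torque': [-0.054, 0.006, 0.015], 'grasp_force': 0.0, 'opening': 0.085}
```

View images.

View pics/top1.png

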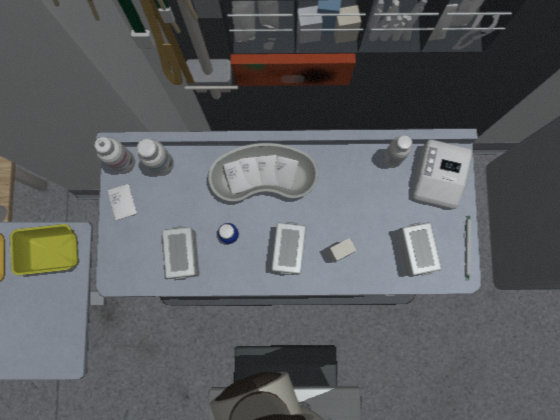

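View pics/scene1.png

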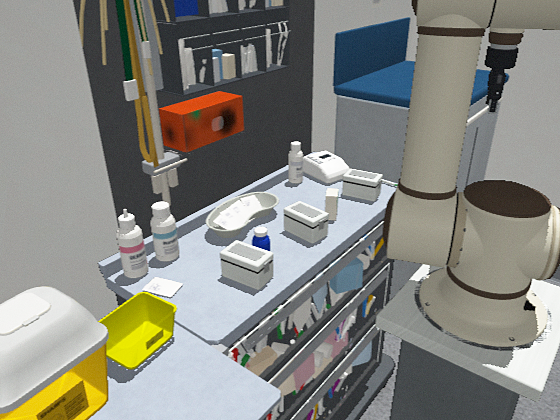

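The top view shows cases at about (180,253), (289,248) and (421,249), with the dish at (263,174). The jar is at (228,233) and the carton at (342,250). The case long axes run roughly along world x, and the scene view agrees. Next I fit the lid rectangles.

```bash
python3 - <<'E'
from h import *
from scipy.optimize import minimize
c=bot.camera("top"); im=c["color"]; g=cv2.cvtColor(im,cv2.COLOR_BGR2GRAY)
sat=cv2.cvtColor(im,cv2.COLOR_BGR2HSV)[...,1]
print(g[248,270:310].tolist()); print(sat[248,270:310].tolist())
m=(sat<22).astype(np.uint8)*255
# dish
big=cv2.resize(im[200:300,130:480],None,fx=2.2,fy=2.2)
for u,v in ((180,253),(289,248),(421,249)):
    x0,y0=u-30,v-35
    mk=m[y0:y0+70,x0:x0+60].copy()
    mk=cv2.morphologyEx(mk,cv2.MORPH_CLOSE,np.ones((3,3)));mk=cv2.morphologyEx(mk,cv2.MORPH_OPEN,np.ones((5,5)))
    cs,_=cv2.findContours(mk,0,2); k=max(cs,key=cv2.contourArea)
    b=cv2.boxPoints(cv2.minAreaRect(k))+[x0,y0]
    P=np.array([at_z(c,p,.064) for p in b]); e=P[1]-P[0];f=P[2]-P[1]
    L=e if np.linalg.norm(e)>np.linalg.norm(f) else f
    print(P.mean(0).round(4),np.linalg.norm(e).round(4),np.linalg.norm(f).round(4),np.degrees(np.arctan(L[1]/L[0])).round(1))
    q=((b-[130,200])*2.2).astype(int); cv2.polylines(big,[q],True,(0,0,255),1)
cv2.imwrite("pics/fit.png",big)
for n in("find_in","mark_of"):
  for t in("dish_rim","case_a_center"):
    for r in getattr(bot,n)("top",t): print(n,t,np.round(r["location"],1),round(r["confidence"],2),at_z(c,r["location"],.044 if t=="dish_rim" else .032).round(4))
# dish contour extents
mk=m[135:205,200:325]; print(mk.mean())
E
```

```text
[74, 76, 76, 79, 124, 175, 197, 196, 198, 179, 152, 137, 138, 137, 137, 135, 136, 134, 139, 139, 139, 140, 140, 138, 141, 142, 148, 163, 194, 207, 210, 204, 185, 151, 139, 144, 144, 145, 145, 145]
[26, 25, 28, 24, 6, 7, 8, 5, 6, 7, 7, 6, 9, 7, 6, 6, 7, 8, 5, 5, 7, 9, 7, 6, 5, 4, 7, 8, 9, 6, 7, 7, 7, 13, 27, 28, 26, 29, 29, 31]
[0.4316 0.2131 0.064 ] 0.0708 0.1071 5.3
[ 0.4385 -0.0095  0.064 ] 0.1071 0.0646 -7.4
[ 0.4344 -0.2775  0.064 ] 0.0762 0.1077 9.8
find_in dish_rim [261.9 173.2] 0.64 [0.6011 0.0451 0.044 ]
find_in dish_rim [417.1 249.6] 0.27 [ 0.4346 -0.28    0.044 ]
find_in case_a_center [180.2 252.1] 0.87 [0.4345 0.2188 0.032 ]
mark_of dish_rim [259.9 171.3] 0.93 [0.6053 0.0494 0.044 ]
mark_of dish_rim [335.8 252.2] 0.15 [ 0.4306 -0.1094  0.044 ]
mark_of case_a_center [182.  249.7] 0.82 [0.4395 0.2151 0.032 ]
149.64857142857142
```

View pics/fit.png

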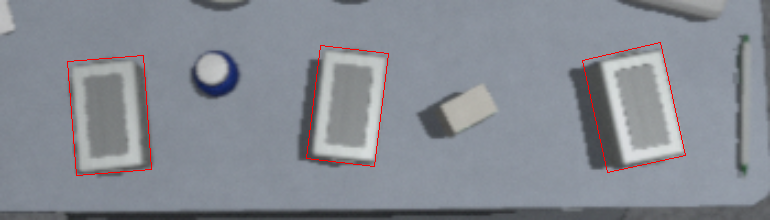

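The red fits catch some of the case sides, so they're slightly large. I'll refine them on the inner grey lid panels.

```bash
python3 - <<'E'
from h import *
c=bot.camera("top"); im=c["color"]; g=cv2.cvtColor(im,cv2.COLOR_BGR2GRAY)
for u,v in ((179,252),(289,248),(422,249)):
    x0,y0=u-16,v-24
    s=g[y0:y0+48,x0:x0+32]; mk=((s<170)&(s>115)).astype(np.uint8)
    mk=cv2.morphologyEx(mk,cv2.MORPH_OPEN,np.ones((5,5)))
    n,l,st,_=cv2.connectedComponentsWithStats(mk,connectivity=4); k=l[24,16]
    P=np.array([at_z(c,(x+x0,y+y0),.064)[:2] for y,x in np.argwhere(l==k)])
    w,V=np.linalg.eigh(np.cov(P.T)); a=V[:,1]
    print(st[k],P.mean(0).round(4),(np.sqrt(12*w)).round(4),np.degrees(np.arctan(a[1]/a[0])).round(1))
K=at_z
o=bot.get_obs(); print(o["time"])
E
```

```text
[  5   5  21  39 711] [0.4321 0.2177] [0.0388 0.0776] 5.0
[  6   5  20  38 641] [ 0.4399 -0.0101] [0.0356 0.0765] -6.1
[  5   5  22  37 600] [ 0.4367 -0.2844] [0.0342 0.074 ] 9.8
0.8
```

Emit:
arm_command --pt "0.02 -0.01 0 0.02" --pt "0.06 -0.026 0 0.06" --pt "0.105 -0.045 0 0.1" --pt "0.15 -0.064 0.01 0.14" --pt "0.195 -0.083 0.02 0.171" --hand 0.085 --grip_force 70

```text
time: 1.3
ee_pos: [0.3429, -0.372, 0.2114]
tcp_rot: [179.9, -0.0, 9.9]
wrist_force: [-0.3, -0.8, 0.6]
opening: 0.0845
grasp_force: 0.0
```

Emit:
arm_command --pt "0.035 -0.022 0.015 0" --pt "0.072 -0.046 0.03 0" --pt "0.1 -0.065 0.06 0" --pt "0.11 -0.071 0.085 0" --pt "0.11 -0.071 0.11 0"

```text
time: 1.8
ee_pos: [0.439, -0.2826, 0.1002]
tcp_rot: [-180.0, -0.0, 10.2]
wrist_force: [-0.8, -0.1, 0.4]
opening: 0.0854
grasp_force: 0.0
```

```bash
python3 - <<'E'
from h import *
o=bot.get_obs(); w=bot.camera("wrist"); cv2.imwrite("pics/w1.png",w["color"])
T=np.array(w["T_tool_cam"]); Rt=R.from_euler("xyz",o["tcp_rot"],degrees=True).as_matrix()
Rc=Rt@T[:3,:3]; pc=np.array(o["ee_pos"])+Rt@T[:3,3]
c=dict(camera_matrix=w["camera_matrix"],xyz=pc,orientation=Rc)
np.set_printoptions(suppress=True); print(o["ee_pos"],T.round(3).tolist())
for r in bot.mark_of("wrist","case_a_center"): print(np.round(r["location"],1),round(r["confidence"],2),at_z(c,r["location"],.032).round(4))
im=w["color"].copy()
a=np.radians(9.8); A=np.array([[np.cos(a),-np.sin(a)],[np.sin(a),np.cos(a)]])
q=[proj(c,[*(A@[sx*.05,sy*.03]+[.4367,-.2844]),.064]) for sx,sy in((1,1),(1,-1),(-1,-1),(-1,1))]
cv2.polylines(im,[np.int32(q)],True,(0,0,255),1); cv2.imwrite("pics/w1.png",im)
E
```

```text
[ 0.43895026 -0.28262077  0.10015574] [[0.001, 0.952, 0.305, 0.078], [1.0, -0.001, 0.0, 0.001], [0.0, 0.305, -0.952, -0.143], [0.0, 0.0, 0.0, 1.0]]
```

View pics/w1.png

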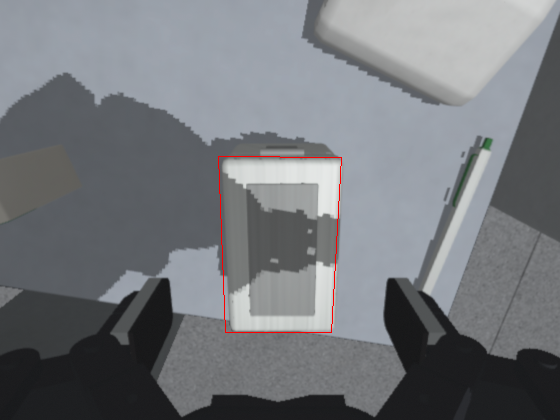

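The wrist view shows the case lid at (222-341, 157-332). It matches the predicted outline and sits centred between the fingers, so I descend and grip.

Emit:
arm_command --pt "0 0 0.03 0" --pt "0 0 0.065 0" --pt "0 0 0.083 0" --pt "0 0 0.085 0" --pt "0 0 0.085 0"

```text
time: 2.4
ee_pos: [0.438, -0.2848, 0.0176]
tcp_rot: [180.0, -0.0, 10.0]
wrist_force: [0.5, -0.2, 0.6]
opening: 0.0851
grasp_force: 0.0
```

Emit:
arm_command --pt "0 0 0 0" --pt "0 0 0 0" --pt "0 0 0 0" --pt "0 0 0 0" --pt "0 0 0 0" --hand 0.04 --grip_force 70

```text
time: 2.9
ee_pos: [0.4387, -0.285, 0.0183]
tcp_rot: [179.9, -0.1, 10.0]
wrist_force: [-0.5, -1.3, 7.1]
opening: 0.0596
grasp_force: 76.6
```

Emit:
arm_command --pt "0 0 0 0" --pt "0 0 0 0" --pt "0 0 0 0" --pt "0 0 0 0" --pt "0 0 0 0"

```text
time: 3.4
ee_pos: [0.4387, -0.285, 0.0183]
tcp_rot: [179.9, -0.1, 10.0]
wrist_force: [-1.4, -1.1, 6.9]
opening: 0.0593
grasp_force: 76.6
```

Emit:
arm_command --pt "0 0 -0.01 0" --pt "0 0 -0.035 0" --pt "0 0 -0.07 0" --pt "0 0 -0.09 0" --pt "0 0 -0.1 0"

```text
time: 3.9
ee_pos: [0.4383, -0.2845, 0.1189]
tcp_rot: [179.9, -0.1, 10.0]
wrist_force: [0.3, 0.3, -3.8]
opening: 0.0589
grasp_force: 76.4
```

Emit:
arm_command --pt "-0.01 0 0 0" --pt "-0.03 0 0 0" --pt "-0.06 0 0 0" --pt "-0.1 0 0 0" --pt "-0.1 0 0 0"

```text
time: 4.4
ee_pos: [0.3349, -0.3012, 0.1147]
tcp_rot: [-179.9, 0.2, 9.9]
wrist_force: [1.3, -0.2, -3.9]
opening: 0.0593
grasp_force: 76.5
```

Emit:
arm_command --pt "0 0 0 0" --pt "0 0 0 0" --pt "0 0 0 0" --pt "0 0 0 0" --pt "0 0 0 0"

```text
time: 4.9
ee_pos: [0.3396, -0.3014, 0.1161]
tcp_rot: [-180.0, 0.0, 10.1]
wrist_force: [-0.5, -0.5, -2.9]
opening: 0.0594
grasp_force: 76.5
```

```bash
cat > m.py <<'E'
from h import *
o=bot.get_obs(); a=np.radians(o["tcp_rot"][2]); t=o["torque"]; f=o["wrist_force"]
print(o["time"],np.round(o["ee_pos"],4),"F",np.round(f,2),"M",np.round(t,3),"M_case_y",round(-np.sin(a)*t[0]+np.cos(a)*t[1],3),"op",round(o["opening"],4),"q",np.round(o["q"],1), o["tcp_rot"][2])
E
python3 m.py
```

```text
4.9 [ 0.3396 -0.3014  0.1161] F [-0.51 -0.47 -2.9 ] M [-0.041 -0.033 -0.016] M_case_y -0.025 op 0.0594 q [-41.6  -8.9 -16.1  82.8   0.  128.3] 10.05741751307609
```

Emit:
arm_command --pt "0.01 0 0 0" --pt "0.03 0 0 0" --pt "0.06 0 0 0" --pt "0.1 0 0 0" --pt "0.1 0 0 0"

```text
time: 5.4
ee_pos: [0.4418, -0.2832, 0.1155]
tcp_rot: [-180.0, -0.1, 10.2]
wrist_force: [-0.7, -0.5, -3.2]
opening: 0.0592
grasp_force: 76.6
```

Emit:
arm_command --pt "0 0 0 0" --pt "0 0 0 0" --pt "0 0 0 0" --pt "0 0 0 0" --pt "0 0 0 0"

```text
time: 5.9
ee_pos: [0.4374, -0.2844, 0.1165]
tcp_rot: [180.0, -0.0, 10.0]
wrist_force: [-0.2, -0.2, -4.4]
opening: 0.0591
grasp_force: 76.6
```

```bash
python3 m.py
```

```text
5.9 [ 0.4374 -0.2844  0.1165] F [-0.15 -0.23 -4.39] M [-0.037  0.027 -0.01 ] M_case_y 0.033 op 0.0591 q [-33.    0.4  -7.4  82.2   0.  137. ] 9.972729757047945
```

Emit:
arm_command --pt "-0.01 0 0 0" --pt "-0.03 0 0 0" --pt "-0.06 0 0 0" --pt "-0.105 0 0 0" --pt "-0.105 0 0 0"

```text
time: 6.4
ee_pos: [0.3301, -0.3027, 0.1164]
tcp_rot: [-180.0, 0.1, 9.8]
wrist_force: [0.1, -0.4, -3.5]
opening: 0.0593
grasp_force: 76.7
```

Emit:
arm_command --pt "0 0 0 0" --pt "0 0 0 0" --pt "0 0 0 0" --pt "0 0 0 0" --pt "0 0 0 0"

```text
time: 6.9
ee_pos: [0.3347, -0.3023, 0.1161]
tcp_rot: [-180.0, 0.0, 10.1]
wrist_force: [0.8, 0.2, -3.6]
opening: 0.0592
grasp_force: 76.7
```

```bash
python3 m.py
```

```text
6.9 [ 0.3347 -0.3023  0.1161] F [ 0.84  0.24 -3.55] M [-0.055  0.023 -0.051] M_case_y 0.032 op 0.0592 q [-42.1  -9.3 -16.5  82.8   0.  127.9] 10.06157837035739
```

Emit:
arm_command --pt "0.01 0 0 0" --pt "0.03 0 0 0" --pt "0.06 0 0 0" --pt "0.105 0 0 0" --pt "0.105 0 0 0"

```text
time: 7.4
ee_pos: [0.4421, -0.283, 0.1152]
tcp_rot: [-180.0, -0.1, 10.2]
wrist_force: [-1.2, -0.2, -4.0]
opening: 0.0593
grasp_force: 76.7
```

```bash
cat > m.py <<'E'
from h import *
L=[]
bot.camera("wrist");bot.camera("wrist")
for i in range(10):
    bot.camera("wrist"); o=bot.get_obs(); a=np.radians(o["tcp_rot"][2]); t=o["torque"]
    L.append([-np.sin(a)*t[0]+np.cos(a)*t[1],np.cos(a)*t[0]+np.sin(a)*t[1],o["wrist_force"][2]])
L=np.array(L)
print(round(o["time"],2),np.round(o["ee_pos"],4),"My,Mx,Fz",L.mean(0).round(3),"sd",L.std(0).round(3),"q",np.round(o["q"],1),round(o["tcp_rot"][2],1))
E
python3 m.py
```

```text
8.0 [ 0.4375 -0.2844  0.1165] My,Mx,Fz [ 0.004  0.005 -3.626] sd [0.03  0.029 0.264] q [-33.    0.4  -7.4  82.2   0.  137. ] 10.0
```

Emit:
arm_command --pt "-0.01 0 0 0" --pt "-0.03 0 0 0" --pt "-0.06 0 0 0" --pt "-0.105 0 0 0" --pt "-0.105 0 0 0"

```text
time: 8.5
ee_pos: [0.3302, -0.3027, 0.1164]
tcp_rot: [-180.0, 0.1, 9.9]
wrist_force: [0.5, -0.7, -2.2]
opening: 0.0595
grasp_force: 76.9
```

```bash
python3 m.py
```

```text
9.1 [ 0.3346 -0.3023  0.1161] My,Mx,Fz [-0.005  0.01  -3.801] sd [0.028 0.026 0.638] q [-42.1  -9.3 -16.5  82.8   0.  127.8] 10.0
```

Emit:
arm_command --pt "0.05 0 0 0" --pt "0.1 0 0 0" --pt "0.05 0 0 0" --pt "0.0 0 0 0" --pt "0.05 0 0 0"

```text
time: 9.6
ee_pos: [0.3726, -0.2964, 0.1154]
tcp_rot: [-179.9, 0.4, 9.2]
wrist_force: [3.1, -3.0, -1.9]
opening: 0.0596
grasp_force: 77.0
```

Emit:
arm_command --pt "0.05 0 0 0" --pt "0.05 0 0 0" --pt "0.0 0 0 0" --pt "0.05 0 0 0" --pt "0.1 0 0 0"

```text
time: 10.1
ee_pos: [0.4805, -0.2775, 0.1171]
tcp_rot: [179.9, -0.1, 9.7]
wrist_force: [0.8, -1.6, -1.1]
opening: 0.0595
grasp_force: 76.9
```

```bash
python3 m.py
```

```text
10.7 [ 0.4817 -0.2765  0.1166] My,Mx,Fz [ 1.600e-02 -2.000e-03 -3.735e+00] sd [0.033 0.031 0.427] q [-29.9   4.9  -2.6  82.4  -0.  140.2] 10.0
```

Its moment stays at zero through every shake, so this case is quiet. I put it back.

Emit:
arm_command --pt "-0.012 0 0.0 0" --pt "-0.032 0 0.01 0" --pt "-0.045 0 0.03 0" --pt "-0.045 0 0.06 0" --pt "-0.045 0 0.08 0"

```text
time: 11.2
ee_pos: [0.4361, -0.2842, 0.0349]
tcp_rot: [-180.0, 0.0, 10.0]
wrist_force: [-0.1, 0.2, -3.3]
opening: 0.0595
grasp_force: 77.1
```

Emit:
arm_command --pt "0 0 0.01 0" --pt "0 0 0.015 0" --pt "0 0 0.018 0" --pt "0 0 0.02 0" --pt "0 0 0.02 0"

```text
time: 11.7
ee_pos: [0.4383, -0.2847, 0.0183]
tcp_rot: [179.9, -0.1, 10.0]
wrist_force: [-3.7, 1.9, 3.1]
opening: 0.0594
grasp_force: 77.6
```

Emit:
arm_command --pt "0 0 0 0" --pt "0 0 0 0" --pt "0 0 0 0" --pt "0 0 0 0" --pt "0 0 0 0" --hand 0.085

```text
time: 12.2
ee_pos: [0.4378, -0.2842, 0.0163]
tcp_rot: [180.0, -0.0, 10.0]
wrist_force: [-0.0, 0.8, -0.2]
opening: 0.0849
grasp_force: 0.0
```

Emit:
arm_command --pt "0 0 -0.03 0" --pt "0 0 -0.07 0" --pt "0 0 -0.115 0" --pt "0.005 -0.025 -0.14 0.03" --pt "0.01 -0.065 -0.15 0.08"

```text
time: 12.7
ee_pos: [0.4372, -0.2194, 0.1692]
tcp_rot: [179.9, -0.2, 5.2]
wrist_force: [1.1, 0.5, -0.3]
opening: 0.0851
grasp_force: 0.0
```

Emit:
arm_command --pt "0.008 -0.045 0 0.06" --pt "0.017 -0.093 0 0.12" --pt "0.026 -0.14 0 0.17" --pt "0.035 -0.18 0 0.199" --pt "0.037 -0.2 0 0.199"

```text
time: 13.2
ee_pos: [0.4529, -0.0307, 0.1664]
tcp_rot: [-179.2, -0.0, -4.2]
wrist_force: [0.5, -0.8, -1.2]
opening: 0.085
grasp_force: 0.0
```

```bash
python3 - <<'E'
from h import *
o=bot.get_obs();print(o["time"],np.round(o["ee_pos"],4),np.round(o["tcp_rot"],2))
a=np.radians(o["tcp_rot"][2]);d=np.array([.4399,-.0103])-o["ee_pos"][:2]
print("tx,ty",np.cos(a)*d[0]+np.sin(a)*d[1],np.sin(a)*d[0]-np.cos(a)*d[1])
E
```

```text
13.2 [ 0.4529 -0.0307  0.1664] [-1.7919e+02 -2.0000e-02 -4.2300e+00]
tx,ty -0.014443885424035047 -0.019378472690483397
```

Emit:
arm_command --pt "-0.007 -0.002 0.0 0" --pt "-0.014 -0.004 0.02 0" --pt "-0.014 -0.004 0.05 0" --pt "-0.014 -0.004 0.065 0" --pt "-0.014 -0.004 0.065 0"

```text
time: 13.7
ee_pos: [0.4375, -0.0311, 0.0995]
tcp_rot: [-179.1, 0.2, -4.6]
wrist_force: [-0.8, -0.4, -0.7]
opening: 0.0851
grasp_force: 0.0
```

```bash
python3 - <<'E'
from h import *
o=bot.get_obs();print(o["time"],np.round(o["ee_pos"],4),np.round(o["tcp_rot"],2))
w=bot.camera("wrist")
T=np.array(w["T_tool_cam"]); Rt=R.from_euler("xyz",o["tcp_rot"],degrees=True).as_matrix()
c=dict(camera_matrix=w["camera_matrix"],xyz=np.array(o["ee_pos"])+Rt@T[:3,3],orientation=Rt@T[:3,:3])
im=w["color"].copy()
a=np.radians(-6.1); A=np.array([[np.cos(a),-np.sin(a)],[np.sin(a),np.cos(a)]])
q=[proj(c,[*(A@[sx*.05,sy*.03]+[.4399,-.0101]),.064]) for sx,sy in((1,1),(1,-1),(-1,-1),(-1,1))]
cv2.polylines(im,[np.int32(q)],True,(0,0,255),1); cv2.imwrite("pics/w2.png",im)
E
```

```text
13.7 [ 0.4375 -0.0311  0.0995] [-179.13    0.21   -4.59]
```

View pics/w2.png

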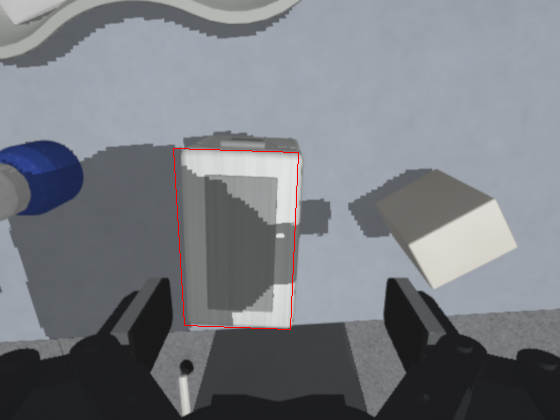

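The wrist view shows the case at (175-299, 148-328), left of centre, with the carton at (445,225) and the jar at (35,180). Joint 6 has hit its 180° limit, which is why the tool is off. A half turn gives the same grasp, so I rotate back by π.

Emit:
arm_command --pt "0 0 -0.01 -0.12" --pt "0 0 -0.02 -0.26" --pt "0 0 -0.03 -0.4" --pt "0 0 -0.03 -0.54" --pt "0 0 -0.03 -0.68"

```text
time: 14.25
ee_pos: [0.4397, -0.0313, 0.1334]
tcp_rot: [-179.4, -0.7, 34.8]
wrist_force: [-0.8, 0.5, -0.4]
opening: 0.085
grasp_force: 0.0
```

Emit:
arm_command --pt "0 0 0 -0.14" --pt "0 0 0 -0.28" --pt "0 0 0 -0.42" --pt "0 0 0 -0.56" --pt "0 0 0 -0.7"

```text
time: 14.75
ee_pos: [0.4395, -0.0313, 0.1331]
tcp_rot: [-179.9, -0.9, 74.9]
wrist_force: [0.3, 0.0, -0.4]
opening: 0.0848
grasp_force: 0.0
```

Emit:
arm_command --pt "0 0 0 -0.14" --pt "0 0 0 -0.28" --pt "0 0 0 -0.42" --pt "0 0 0 -0.56" --pt "0 0 0 -0.7"

```text
time: 15.25
ee_pos: [0.4395, -0.0313, 0.133]
tcp_rot: [179.5, -0.7, 115.0]
wrist_force: [-0.0, 1.0, -0.5]
opening: 0.0849
grasp_force: 0.0
```

Emit:
arm_command --pt "0 0 0 -0.14" --pt "0 0 0 -0.28" --pt "0 0 0 -0.42" --pt "0 0 0 -0.56" --pt "0 0 0 -0.7"

```text
time: 15.75
ee_pos: [0.4395, -0.0313, 0.133]
tcp_rot: [179.1, -0.2, 155.1]
wrist_force: [0.3, -0.2, 0.1]
opening: 0.0851
grasp_force: 0.0
```

Emit:
arm_command --pt "0 0 0 -0.14" --pt "0 0 0 -0.28" --pt "0 0 0 -0.36" --pt "0 0 0 -0.36" --pt "0 0 0 -0.36"

```text
time: 16.25
ee_pos: [0.4393, -0.0311, 0.1323]
tcp_rot: [179.1, 0.1, 175.3]
wrist_force: [0.4, -0.6, 0.9]
opening: 0.0851
grasp_force: 0.0
```

```bash
cat > d.py <<'E'
from h import *
import sys
X=np.array([float(sys.argv[1]),float(sys.argv[2])]);Y=float(sys.argv[3])
o=bot.get_obs();print(o["time"],np.round(o["ee_pos"],4),np.round(o["tcp_rot"],2),np.round(o["q"],1))
a=np.radians(o["tcp_rot"][2]);d=X-o["ee_pos"][:2]
print("tx,ty",np.cos(a)*d[0]+np.sin(a)*d[1],np.sin(a)*d[0]-np.cos(a)*d[1],"turn",-(np.radians(Y)-a))
E
python3 d.py .4399 -.0103 173.9
```

```text
16.25 [ 0.4393 -0.0311  0.1323] [1.7912e+02 6.0000e-02 1.7526e+02] [ -4.6 -11.  -16.2  84.8   0.9   0.1]
tx,ty 0.0011194975893891606 0.020765040251248576 turn 0.023735600850053995
```

Emit:
arm_command --pt "0.001 0.01 0.01 0.024" --pt "0.001 0.019 0.025 0.024" --pt "0.001 0.019 0.065 0.024" --pt "0.001 0.019 0.1 0.024" --pt "0.001 0.019 0.116 0.024"

```text
time: 16.75
ee_pos: [0.4376, -0.0096, 0.012]
tcp_rot: [179.1, -0.3, 174.0]
wrist_force: [-0.2, -1.8, -0.4]
opening: 0.0851
grasp_force: 0.0
```

Emit:
arm_command --pt "0 0 0 0" --pt "0 0 0 0" --pt "0 0 0 0" --pt "0 0 0 0" --pt "0 0 0 0"

```text
time: 17.25
ee_pos: [0.4401, -0.01, 0.0165]
tcp_rot: [179.1, 0.1, 174.1]
wrist_force: [-0.7, 0.6, -0.3]
opening: 0.0851
grasp_force: 0.0
```

```bash
python3 d.py .4399 -.0103 173.9
```

```text
17.25 [ 0.4401 -0.01    0.0165] [1.7911e+02 5.0000e-02 1.7406e+02] [ -1.9  -8.8 -27.2  71.5   0.9   4.1]
tx,ty 0.000170554943825754 -0.0002970149946749272 turn 0.0027341181837181594
```

Emit:
arm_command --pt "0 0 0 0" --pt "0 0 0 0" --pt "0 0 0 0" --pt "0 0 0 0" --pt "0 0 0 0" --hand 0.04

```text
time: 17.75
ee_pos: [0.4399, -0.0101, 0.0163]
tcp_rot: [179.1, 0.0, 174.1]
wrist_force: [-1.1, 0.1, 5.3]
opening: 0.0592
grasp_force: 75.7
```

Emit:
arm_command --pt "0 0 0 0" --pt "0 0 -0.01 0" --pt "0 0 -0.035 0" --pt "0 0 -0.07 0" --pt "0 0 -0.1 0"

```text
time: 18.25
ee_pos: [0.439, -0.0116, 0.1171]
tcp_rot: [179.1, -0.1, 174.1]
wrist_force: [0.3, -0.0, -2.8]
opening: 0.0595
grasp_force: 76.0
```

Emit:
arm_command --pt "0.01 0 0 0" --pt "0.03 0 0 0" --pt "0.06 0 0 0" --pt "0.105 0 0 0" --pt "0.105 0 0 0"

```text
time: 18.75
ee_pos: [0.3306, -0.0004, 0.1152]
tcp_rot: [179.1, -0.1, 174.1]
wrist_force: [0.6, 0.1, -3.6]
opening: 0.0591
grasp_force: 76.1
```

```bash
python3 m.py
```

```text
19.35 [ 0.3351 -0.0007  0.1155] My,Mx,Fz [ 0.01   0.033 -3.485] sd [0.026 0.028 0.608] q [ -0.9 -26.1 -29.3  86.8   0.9   5.1] 174.1
```

Emit:
arm_command --pt "-0.01 0 0 0" --pt "-0.03 0 0 0" --pt "-0.06 0 0 0" --pt "-0.105 0 0 0" --pt "-0.105 0 0 0"

```text
time: 19.85
ee_pos: [0.4435, -0.012, 0.1133]
tcp_rot: [179.1, -0.1, 174.0]
wrist_force: [-0.7, 0.5, -4.0]
opening: 0.0593
grasp_force: 76.3
```

```bash
python3 m.py
```

```text
20.45 [ 0.4393 -0.0115  0.116 ] My,Mx,Fz [-2.000e-03  2.400e-02 -3.222e+00] sd [0.023 0.019 0.323] q [ -2.1 -11.  -18.   83.    0.9   3.9] 174.1
```

Emit:
arm_command --pt "0.05 0 0 0" --pt "0.1 0 0 0" --pt "0.05 0 0 0" --pt "0.0 0 0 0" --pt "0.05 0 0 0"

```text
time: 20.95
ee_pos: [0.3969, -0.0069, 0.1023]
tcp_rot: [179.2, -1.6, 174.0]
wrist_force: [-4.2, 0.7, -6.3]
opening: 0.0593
grasp_force: 76.3
```

Emit:
arm_command --pt "0.05 0 0 0" --pt "0.05 0 0 0" --pt "0.0 0 0 0" --pt "-0.05 0 0 0" --pt "-0.05 0 0 0"

```text
time: 21.45
ee_pos: [0.4433, -0.0119, 0.1134]
tcp_rot: [179.1, -0.1, 174.1]
wrist_force: [-1.8, -0.3, -3.8]
opening: 0.0596
grasp_force: 76.4
```

```bash
python3 m.py
```

```text
22.05 [ 0.4393 -0.0115  0.116 ] My,Mx,Fz [-0.018  0.023 -3.395] sd [0.026 0.04  0.58 ] q [ -2.1 -11.1 -18.   83.    0.9   3.9] 174.1
```

This one is quiet too, so I put it back.

Emit:
arm_command --pt "0 0 0.02 0" --pt "0 0 0.05 0" --pt "0 0 0.075 0" --pt "0 0 0.085 0" --pt "0 0 0.09 0"

```text
time: 22.55
ee_pos: [0.4391, -0.0101, 0.0251]
tcp_rot: [179.1, -0.1, 174.1]
wrist_force: [0.7, 0.0, -2.9]
opening: 0.0594
grasp_force: 76.5
```

Emit:
arm_command --pt "0 0 0.004 0" --pt "0 0 0.007 0" --pt "0 0 0.01 0" --pt "0 0 0.01 0" --pt "0 0 0.01 0"

```text
time: 23.05
ee_pos: [0.4401, -0.0101, 0.0163]
tcp_rot: [179.1, 0.1, 174.1]
wrist_force: [1.3, 0.1, -0.0]
opening: 0.0588
grasp_force: 76.9
```

Emit:
arm_command --pt "0 0 0 0" --pt "0 0 0 0" --pt "0 0 0 0" --pt "0 0 0 0" --pt "0 0 0 0" --hand 0.085

```text
time: 23.55
ee_pos: [0.4395, -0.01, 0.0157]
tcp_rot: [179.1, -0.0, 174.1]
wrist_force: [0.0, -0.6, -0.2]
opening: 0.0849
grasp_force: 0.0
```

Emit:
arm_command --pt "0 0 -0.03 0" --pt "0 0 -0.07 0" --pt "0 0 -0.115 0" --pt "0 0.02 -0.14 -0.05" --pt "0 0.05 -0.14 -0.1"

```text
time: 24.05
ee_pos: [0.4463, 0.0374, 0.1606]
tcp_rot: [179.1, 0.4, 179.8]
wrist_force: [0.8, -0.9, -0.5]
opening: 0.0849
grasp_force: 0.0
```

```bash
python3 d.py .4321 .2177 185
```

```text
24.05 [0.4463 0.0374 0.1606] [179.1    0.42 179.77] [  4.2 -10.4 -12.5  87.4   0.9   4.5]
tx,ty 0.014928359919495525 0.18024248171537863 turn -0.09134981527047215
```

Emit:
arm_command --pt "0.004 0.04 0 -0.04" --pt "0.008 0.085 0 -0.08" --pt "0.011 0.13 0 -0.09" --pt "0.015 0.165 0.01 -0.09" --pt "0.015 0.178 0.03 -0.09"

```text
time: 24.55
ee_pos: [0.4303, 0.2192, 0.13]
tcp_rot: [179.0, 0.3, -174.9]
wrist_force: [-0.1, -0.1, -0.6]
opening: 0.0851
grasp_force: 0.0
```

Emit:
arm_command --pt "0 0 0.01 0" --pt "0 0 0.025 0" --pt "0 0 0.025 0" --pt "0 0 0.025 0" --pt "0 0 0.025 0"

```text
time: 25.05
ee_pos: [0.4308, 0.2159, 0.105]
tcp_rot: [179.1, 0.2, -175.1]
wrist_force: [0.2, 0.3, -0.0]
opening: 0.0849
grasp_force: 0.0
```

```bash
python3 d.py .4321 .2177 185; python3 - <<'E'
from h import *
o=bot.get_obs()
w=bot.camera("wrist")
T=np.array(w["T_tool_cam"]); Rt=R.from_euler("xyz",o["tcp_rot"],degrees=True).as_matrix()
c=dict(camera_matrix=w["camera_matrix"],xyz=np.array(o["ee_pos"])+Rt@T[:3,3],orientation=Rt@T[:3,:3])
im=w["color"].copy()
a=np.radians(5); A=np.array([[np.cos(a),-np.sin(a)],[np.sin(a),np.cos(a)]])
q=[proj(c,[*(A@[sx*.05,sy*.03]+[.4321,.2177]),.064]) for sx,sy in((1,1),(1,-1),(-1,-1),(-1,1))]
cv2.polylines(im,[np.int32(q)],True,(0,0,255),1); cv2.imwrite("pics/w3.png",im)
E
```

```text
25.05 [0.4308 0.2159 0.105 ] [ 179.1     0.2  -175.13] [ 26.2  -5.5 -14.3  80.7   0.8  21.3]
tx,ty -0.0014718270205397385 0.0016793684889697426 turn -6.285371817579794
```

View pics/w3.png

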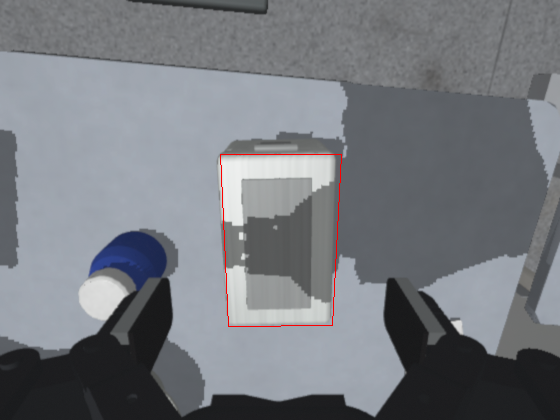

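The wrist view shows the case lid at (220-341, 154-326), matching the prediction. The jar at (125,275) is clear of the left finger. I descend, grip and shake.

Emit:
arm_command --pt "-0.001 0 0.03 0" --pt "-0.001 0 0.065 0" --pt "-0.001 0 0.083 0" --pt "-0.001 0 0.0885 0" --pt "-0.001 0 0.0885 0"

```text
time: 25.6
ee_pos: [0.4314, 0.2177, 0.0158]
tcp_rot: [179.1, 0.1, -175.1]
wrist_force: [-0.0, -0.2, 0.2]
opening: 0.0852
grasp_force: 0.0
```

Emit:
arm_command --pt "0 0 0 0" --pt "0 0 0 0" --pt "0 0 0 0" --pt "0 0 0 0" --pt "0 0 0 0" --hand 0.04

```text
time: 26.1
ee_pos: [0.4324, 0.2183, 0.0175]
tcp_rot: [179.1, 0.3, -175.1]
wrist_force: [-1.2, -0.7, 6.8]
opening: 0.0592
grasp_force: 76.6
```

Emit:
arm_command --pt "0 0 0 0" --pt "0 0 -0.01 0" --pt "0 0 -0.035 0" --pt "0 0 -0.07 0" --pt "0 0 -0.1 0"

```text
time: 26.6
ee_pos: [0.431, 0.2162, 0.1176]
tcp_rot: [179.1, 0.1, -175.1]
wrist_force: [1.2, 0.1, -2.7]
opening: 0.0597
grasp_force: 76.3
```

Emit:
arm_command --pt "0.01 0 0 0" --pt "0.03 0 0 0" --pt "0.06 0 0 0" --pt "0.105 0 0 0" --pt "0.105 0 0 0"

```text
time: 27.1
ee_pos: [0.3222, 0.2062, 0.1146]
tcp_rot: [179.2, -0.0, -175.0]
wrist_force: [0.4, 0.9, -4.2]
opening: 0.0592
grasp_force: 77.6
```

```bash
python3 m.py
```

```text
27.7 [0.3268 0.2073 0.1152] My,Mx,Fz [ 0.073  0.015 -3.958] sd [0.05  0.041 0.51 ] q [ 31.9 -19.  -24.4  84.1   0.7  26.9] -175.1
```

Emit:
arm_command --pt "-0.01 0 0 0" --pt "-0.03 0 0 0" --pt "-0.06 0 0 0" --pt "-0.105 0 0 0" --pt "-0.105 0 0 0"

```text
time: 28.2
ee_pos: [0.4354, 0.2165, 0.1137]
tcp_rot: [179.2, 0.1, -175.1]
wrist_force: [0.3, -0.7, -4.5]
opening: 0.0593
grasp_force: 77.6
```

```bash
python3 m.py
```

```text
28.8 [0.431  0.2164 0.116 ] My,Mx,Fz [-0.05   0.006 -3.913] sd [0.027 0.023 0.429] q [ 26.2  -5.5 -13.1  81.9   0.8  21.2] -175.0
```

The moment shifts by 0.123 N m between ends, so this is the rattling case. I carry it to the dish.

Emit:
arm_command --pt "0 0 -0.02 0" --pt "-0.015 -0.018 -0.045 0" --pt "-0.04 -0.048 -0.046 0" --pt "-0.065 -0.078 -0.046 0" --pt "-0.09 -0.107 -0.046 0"

```text
time: 29.3
ee_pos: [0.531, 0.1158, 0.1607]
tcp_rot: [179.1, 0.2, -175.0]
wrist_force: [0.4, 1.2, -4.6]
opening: 0.0592
grasp_force: 77.8
```

```bash
python3 - <<'E'
from h import *
for n in ("top","scene"):
    c=bot.camera(n)
    if n=="scene": cv2.imwrite("pics/s3.png",c["color"])
    for f in("mark_of","find_in"):
      for r in getattr(bot,f)(n,"dish_rim")[:2]: print(n,f,np.round(r["location"],1),round(r["confidence"],2),at_z(c,r["location"],.044).round(4))
# dish bbox at rim height from top1.png
c=bot.camera("top"); print([proj(c,[.603+a,.047+b,.044]).round(0).tolist() for a,b in((.063,0),(-.063,0),(0,.1185),(0,-.1185))])
im=cv2.imread("pics/top1.png")
for a,b in((.063,0),(-.063,0),(0,.1185),(0,-.1185),(0,0)): cv2.circle(im,tuple(int(v) for v in proj(c,[.603+a,.047+b,.044])),1,(0,0,255),-1)
cv2.imwrite("pics/dish.png",cv2.resize(im[125:215,190:335],None,fx=5,fy=5))
E
python3 d.py .603 .047 -175
```

```text
top mark_of [262.3 169.9] 0.77 [0.6084 0.0442 0.044 ]
top find_in [275.4 168.7] 0.7 [0.6108 0.0161 0.044 ]
scene mark_of [240.4 204.2] 0.88 [0.6177 0.035  0.044 ]
scene find_in [239.4 212.6] 0.61 [0.5886 0.0706 0.044 ]
[[261.0, 144.0], [261.0, 201.0], [206.0, 173.0], [316.0, 172.0]]
29.65 [0.5295 0.1175 0.1603] [ 1.7911e+02  1.3000e-01 -1.7500e+02] [12.1  2.8 -0.1 86.9  0.9  7.1]
tx,ty -0.06711523550030912 -0.07665788130806629 turn 6.138655727339071e-05
```

View pics/dish.png

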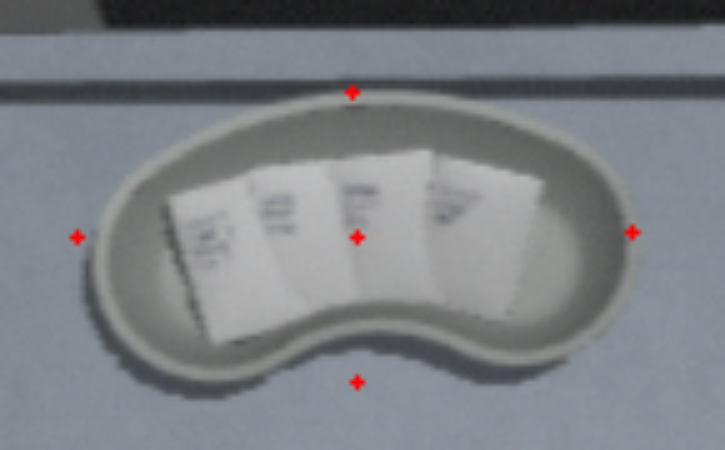

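The dish picture puts the rim's middle at about (0.604, 0.044). I make the final approach.

Emit:
arm_command --pt "-0.02 -0.023 0 0" --pt "-0.042 -0.05 -0.002 0" --pt "-0.058 -0.07 -0.003 0" --pt "-0.066 -0.078 -0.003 0" --pt "-0.068 -0.08 -0.003 0"

```text
time: 30.15
ee_pos: [0.6049, 0.043, 0.1619]
tcp_rot: [179.1, 0.1, -175.1]
wrist_force: [-0.8, 0.4, -4.3]
opening: 0.0592
grasp_force: 83.0
```

Emit:
arm_command --pt "0 0 0 0" --pt "0 0 0 0" --pt "0 0 0 0" --pt "0 0 0 0" --pt "0 0 0 0"

```text
time: 30.65
ee_pos: [0.6045, 0.0433, 0.1623]
tcp_rot: [179.1, 0.1, -175.0]
wrist_force: [-0.3, -1.4, -4.7]
opening: 0.0594
grasp_force: 83.0
```

```bash
python3 d.py .604 .044 -175; python3 - <<'E'
from h import *
a=bot.camera("scene")["color"]; b=bot.camera("top")["color"][:310,80:500]
a=cv2.resize(a,(400,300)); b=cv2.resize(b,(400,295)); b=cv2.copyMakeBorder(b,0,5,0,0,0)
cv2.imwrite("pics/fin.png",np.hstack([a,b]))
E
```

```text
30.65 [0.6045 0.0433 0.1623] [ 1.7913e+02  1.5000e-01 -1.7503e+02] [ 3.7 11.7 10.  88.1  0.9 -1.3]
tx,ty 0.0004626051085637835 0.0007482926746501282 turn -0.0004431108160396491
```

View pics/fin.png

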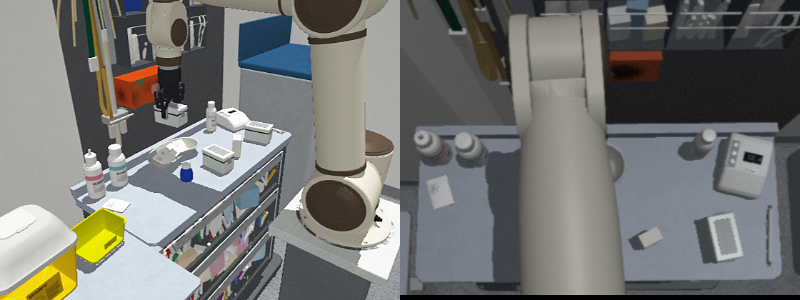

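The case is held level over the dish at (170,115) in the left view, and the other cases, jar and carton stand where they were. I hand the job in.

```bash
python3 -c "
from workcell import bot; print(bot.job_done())"
```

```text
the job is handed in; nothing more can be done
None
```

I handed the job in: the left-hand case rattles, shifting the wrist moment by 0.12 N m, and it is held level, lid up, over the middle of the dish, underside about 10 cm above the rim; the two quiet cases are back where they were.

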